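# Dry a stand arm: level lift, onto the tray, tray home, door on its catch

## Robot

A 6-joint arm with a two-finger parallel gripper is mounted at the origin on a cart in front of the work surface, level with it; the furniture and walls round the work are solid. World frame = base frame: x ahead of the robot, y to its left, z up, the work surface at z = 0. Lengths are in m, angles in degrees, forces in N, time in s.
With the tool pointing down it reaches from about 0.25 to 0.725 m from the base axis. Payload 9.7 kg.
Tool frame: the origin (TCP) lies midway between the tips of the shut fingers; the grasp point (between the pads) lies 19 mm behind it; z points along the fingers, y is the line along which they close (so a half turn about z gives the same grasp; the last joint's range is limited). The gripper opens to 85 mm and grips with 20 to 120 N. Pads are 22 mm wide; open, the fingers measure 114 mm over their backs; the gripper's body (76 mm by 85 mm) begins 54 mm behind the grasp point. The pads swing forward as they close: fully open they stand 13 mm farther back than shut.
Start: joints at [63.255, 4.979, 10.078, 95.1, 0, 90], TCP at [0.248, 0.491, 0.194] pointing down, gripper open.
Joint ranges: [-179.16, 179.16], [-48.56, 103.87], [-65.8, 70.77], [-126.05, 130.52], [-82.76, 87.17], [-180, 180]. Speed limits (degrees/s): [127.2, 127.2, 147.25, 180, 180, 180].

## Interface

Orientations are given as [roll, pitch, yaw] about the fixed x, y, z axes, in that order (R = Rz(yaw) Ry(pitch) Rx(roll)).
In Python, from workcell import * gives the robot as it stands.
- The arm moves only by the tool servo_tool, never from a script. Its argument "moves" is a list of rows, each a list of 4 numbers: the shift along the world's x, y, z in cm, then the turn about the world's z in rad. A call has 1 to 20 rows; each row is the pose to reach, as a shift and turn from the pose commanded when the call began; what a row does not reach only later rows make up. A row lasts 1/12 s, in which the tool goes at most 41.7 mm and 7.16 degrees, less where a joint would pass 70% of its speed; a pose out of reach is approached as far as the arm can. A call with a gripper value outside its range is refused whole. "claw" is the closure, from 0 (fully open) to 1 (shut), set as the call begins (left out, the last holds). The fingers move at their own pace and stop on an object; "force" is the grip in N (left out, the last holds). Time passes only in rows, so rows that repeat a pose let the fingers close. It gives the time, the measured TCP pose, the force, the opening and the grip force at its end, in the units of the state.
- get_obs(): the state, without advancing time (a new reading comes with each control period).
- camera(name): name is "scene" or "top" or "wrist"; returns the picture (384x512x3 uint8, red, green, blue); there is no depth.
- get_calibration(name): a dict with "fx", "fy", "cx", "cy" (pixels), "k1" (the pictures are not rectified: a ray, as slopes to the right and down, at radius r is drawn at 1 + k1 r^2 times it, then the intrinsics apply), "rvec" (rotation vector, rad) and "tvec" (3), from world to camera coordinates, as OpenCV has them; the wrist camera has in their place "tool_from_camera" (4x4, takes a point from camera to tool coordinates, whose origin is the TCP and whose axes are the flange's). Camera axes: x right, y down, z forward; pixel columns grow to the right and rows downward; lengths in m; the calibration is good to about 2 mm. A picture is of the moment at which its call begins: read the wrist's pose just before it. get_calibration takes no time and is no camera call.
- job_done(): hands the job in; it is judged then, once.
The state is a dict: "time": time; "q": joint angles; "qd": joint speeds; "joint_efforts": joint torques, N m; "ee_pos": TCP position; "tcp_rot": TCP orientation; "wrist_force": force on the tool from outside, world axes, zero at the start; "torque": the same for the moment, N m; "opening": finger opening in m; "grasp_force": force on a finger pad.
Only numpy, scipy, OpenCV 4.12 (cv2) and the standard library are available. Lean on these libraries where they do the work, as an engineer would, in place of code of your own. Each camera call takes 0.05 s, during which the arm holds its last target. There are 200 camera calls.

## Task

Put the washed stand arm (the steel bar with the clamp boss off to one side) away to dry: pick it up near its balance point so that it hangs level, and set it down gently, flat and across the pulled-out tray of the drying cabinet. Then push the tray fully home and, only after that, push the cabinet door shut until it seats on its catch, without slamming it. Leave the beaker, the petri dish and the vial where they are.

Things in the scene. Friction and masses are not known exactly. Their poses are not given: they have to be found in the camera images.
- drying_cabinet: White bench-top drying cabinet, fixed, 125 deep (x) x 260 wide (y) x 200 high. Origin: middle of the lower edge of its front plane, at worktop height; x points into the cabinet (away from the robot), y to its left, z up. The front opening is 225 wide, from 20 to 165 above the worktop; above it is a solid header up to 200. Heading varies by 0.15 rad.
- tray (a joint): How far the tray is pulled out, m: 0 fully home, 0.155 fully out; starts 0.145 to 0.155 out. It slides along the cabinet's x axis (pushed to +x to go in), with about 2 N of friction, and stays where it is left.
- tray_mid (a point): Middle of the tray's floor, on its upper face, 28 above the worktop; axes as the cabinet's. Aluminium tray 100 (x) x 212 (y) outside, 94 x 206 inside, side and back lips 12 above the floor, front panel 22 above the floor. Lies 62 behind the front plane when home.
- tray_front (a point): Middle of the outer face of the tray's front panel, 37 above the worktop; the face is 212 wide, 24 to 50 above the worktop. When home it stands 12 behind the front plane, under the header, which a vertical tool would strike: lean the tool, fingers pointing forward and down about 40 degrees from vertical, to push it home.
- door (a joint): Opening angle, rad: 0 shut and seated, 2.2 at the open stop; starts 1.65 to 2.0. Upright hinge at the left edge; the free edge swings towards the robot as it opens. Turns freely, stays where it is left. In the last 0.06 rad a spring roller catch in the right jamb resists with about 4 to 8 N at the free edge, then snaps the door in and holds it.
- door_hinge (a point): On the hinge axis, 100 above the worktop; it lies 125 to the left of the cabinet's middle, in the front plane.
- door_push (a point): Point on the door's outer face, 170 from the hinge axis, 163 above the worktop, on the solid upper band of the frame (134 to 192 high): good to push on. Axes turn with the door, as the cabinet's when shut: -x is the outward normal, -y points to the free edge. White frame, clear pane, 247 wide, 8 to 192 high, outer face 17 off the hinge axis; bar handle by the free edge, 21 off the face, below 110.
- stand_arm: Stand arm, loose: steel bar 180 long (its y), 16 wide (x), 20 tall (z), 0.35 kg, with an aluminium clamp boss on its +y half. Origin: middle of the bar's underside. Lies flat on the worktop at the start, right of the cabinet. The whole balances at a point between the bar's middle and the boss, 12 to 30 from the middle; where exactly is not told.
- bar_mid (a point): Middle of the bar, 10 above its underside; axes as the arm's.
- boss_mid (a point): Middle of the clamp boss: block 44 (x) x 36 (y) x 37 tall astride the bar, with a black screw knob 22 in diameter on top up to 54 above the bar's underside; 0.14 to 0.28 kg. It is clamped tight 52 to 66 from the bar's middle and does not move.
- beaker: Small clear beaker, 52 wide, 56 tall, standing right of the cabinet; leave it. Origin at its underside.
- petri_dish: Petri dish 60 across, 13 tall, left of the door; leave it. Origin at its underside.
- vial: Small glass vial with a white cap, 24 across, 51 tall, left of the cabinet; leave it. Origin at its underside.

How it is judged (in metres and radians):
On the way, in this order (a step that is already met when the one before it is completed fails the run):
1. the stand arm is lifted at least 50 mm and held level (within 0.15 rad) (height (world z) of bar_mid above 0.06 m and angle between stand_arm's own z axis and vertical below 0.15 rad and contact force between the fingers and stand_arm above 1 N), for 0.3 s.
2. the stand arm lies flat on the pulled-out tray, let go (x of bar_mid in the frame of tray_mid between -0.035 and 0.035 m and y of bar_mid in the frame of tray_mid between -0.03 and 0.03 m and z of bar_mid in the frame of tray_mid below 0.016 m and angle between stand_arm's own z axis and vertical below 0.1 rad and contact force between the fingers and stand_arm below 0.1 N and value of joint tray above 0.06 m), for 0.2 s.
3. the tray is fully home with the arm lying on it, the door still open (x of bar_mid in the frame of tray_mid between -0.035 and 0.035 m and y of bar_mid in the frame of tray_mid between -0.03 and 0.03 m and z of bar_mid in the frame of tray_mid below 0.016 m and angle between stand_arm's own z axis and vertical below 0.1 rad and value of joint tray below 0.006 m and value of joint door above 0.3 rad), for 0.1 s.
At the end, for the whole second after the job is handed in: The stand arm lies flat (within 0.1 rad) and across on the tray, its middle within 35 mm front to back and 30 mm sideways of the tray's middle, let go and at rest; the tray is within 6 mm of fully home; the door is shut past its catch (under 0.015 rad) and still (x of bar_mid in the frame of tray_mid between -0.035 and 0.035 m and y of bar_mid in the frame of tray_mid between -0.03 and 0.03 m and z of bar_mid in the frame of tray_mid below 0.016 m and angle between stand_arm's own z axis and vertical below 0.1 rad and contact force between the fingers and stand_arm below 0.1 N and value of joint tray below 0.006 m and value of joint door below 0.015 rad and velocity of joint door between -0.05 and 0.05 rad/s and linear speed of stand_arm below 0.02 m/s); the robot touches nothing.
It fails at once if the stand arm is dropped (in free fall with its underside more than 55 mm above the worktop, that is 27 mm above the tray's floor) (height (world z) of bar_mid above 0.065 m and contact force between stand_arm and anything else below 0.02 N).
It fails at once if the door is swung into the pulled-out tray (under 1.2 rad while the tray is over 20 mm out) (value of joint tray above 0.02 m and value of joint door below 1.2 rad).
It fails at once if the door is slammed (faster than 4 rad/s within 0.3 rad of shut) (velocity of joint door below -4 rad/s and value of joint door below 0.3 rad).
It fails at once if the beaker, the petri dish or the vial is displaced by more than 30 mm (distance of any of beaker, petri_dish, vial from where it was at the start of the episode above 0.03 m).
It also fails if it takes over 72 s, if anything falls off the work surface, if the arm or the gripper's body presses on something with over 40 N, if the wrist force passes 120 N, or if a joint passes its speed limit or range.

## Working session

There is one attempt and no reset: what is moved stays moved. The work goes in short steps, Python scripts to look and compute and a tool call to move; the robot and the scene stay as the last step left them, time stands still between calls to the robot, and variables do not carry over. Pictures are saved under pics/ and viewed, at most 10 in all, crops included, and the job is handed in when it is done.

Besides the shell and the picture viewer there is one more tool, called after "Call:" by a JSON object that holds its "api" and its "payload", one argument or row to a line. servo_tool: Moves the arm, as the interface text tells. Its arguments: {"type":"object","properties":{"moves":{"type":"array","items":{"type":"array","items":{"type":"number"}}},"claw":{"type":"number"},"force":{"type":"number"}},"required":["moves"]}

```bash
mkdir -p pics; ls
python3 - <<'E'
from workcell import *
import cv2,numpy as np
o=get_obs();print({k:np.round(v,3).tolist() for k,v in o.items()})
for n in("scene","top"):
    im=camera(n);cv2.imwrite(f"pics/{n}0.png",im[:,:,::-1]);print(n,get_calibration(n))
print(get_calibration("wrist"))
E
```

```text
pics
{'time': 0.0, 'q': [63.256, 5.011, 10.035, 95.099, -0.001, 89.999], 'qd': [0.025, 0.009, 0.013, 0.132, 0.068, -0.064], 'joint_efforts': [0.0, -52.039, 46.481, 0.016, 0.0, 0.0], 'ee_pos': [0.247, 0.491, 0.193], 'tcp_rot': [-179.924, 0.001, 153.256], 'wrist_force': [0.56, 0.366, 0.143], 'torque': [-0.014, 0.033, -0.01], 'grasp_force': 0.0, 'opening': 0.085}
scene {'fx': 433.5457334662601, 'fy': 433.5457334662601, 'cx': 257.1077727522703, 'cy': 191.0635825401789, 'k1': 0.008673975293619796, 'rvec': array([ 1.9146447 , -1.18360466,  0.61661463]), 'tvec': array([-0.20747068,  0.3994345 ,  0.88707914])}
top {'fx': 439.51899739894765, 'fy': 439.51899739894765, 'cx': 262.4799502619332, 'cy': 193.79596878355892, 'k1': 0.009847336708810852, 'rvec': array([ 1.75104914, -2.0294145 ,  0.6352747 ]), 'tvec': array([0.0955901 , 0.53751284, 1.00945783])}
{'fx': 281.74925508105673, 'fy': 281.74925508105673, 'cx': 254.16546853154261, 'cy': 191.47575004076705, 'k1': 0.018283436131388144, 'tool_from_camera': array([[ 4.69849944e-04, -9.59549392e-01, -2.81539949e-01,
         7.15239822e-02],
       [ 9.99999626e-01,  6.55422017e-04, -5.64964332e-04,
         7.59171938e-04],
       [ 7.26638663e-04, -2.81539579e-01,  9.59549341e-01,
        -1.80808023e-01],
       [ 0.00000000e+00,  0.00000000e+00,  0.00000000e+00,
         1.00000000e+00]])}
```

View pics/scene0.png

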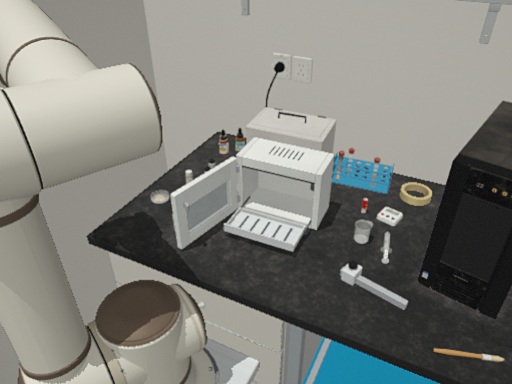

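View pics/top0.png

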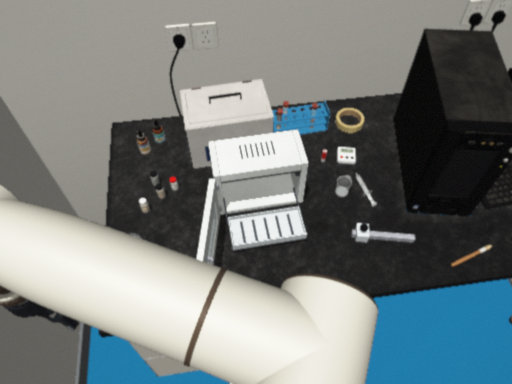

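The scene shows the open cabinet (tray about (265,230), door (175-240,160-245)) and the stand arm from (350,270) to (405,303). The top view has the arm at (357-414, 225-242) and the tray at (228-306, 207-248). I'll enlarge both to read the corners.

```bash
cat > h.py <<'E'
import cv2,numpy as np
from workcell import *
def ray(n,uv,o=None):
    c=get_calibration(n);d=(np.array(uv,float)-[c["cx"],c["cy"]])/[c["fx"],c["fy"]]
    s=d.copy()
    for _ in range(5): s=d/(1+c["k1"]*(s@s))
    v=np.array([*s,1])
    if n=="wrist":
        from scipy.spatial.transform import Rotation as R
        T=np.array(c["tool_from_camera"]);Rt=R.from_euler("xyz",o["tcp_rot"],degrees=True).as_matrix()
        return Rt@T[:3,3]+np.array(o["ee_pos"]),Rt@T[:3,:3]@v
    R_=cv2.Rodrigues(np.array(c["rvec"]))[0]
    return -R_.T@c["tvec"],R_.T@v
def onz(n,uv,z,o=None):
    p,d=ray(n,uv,o);return p+d*(z-p[2])/d[2]
E
python3 - <<'E'
import cv2
a=cv2.imread("pics/top0.png")[125:285,190:430];b=cv2.imread("pics/scene0.png")[130:320,165:415]
cv2.imwrite("pics/t1.png",cv2.resize(a,None,fx=3,fy=3,interpolation=cv2.INTER_CUBIC));cv2.imwrite("pics/s1.png",cv2.resize(b,None,fx=3,fy=3,interpolation=cv2.INTER_CUBIC))
E
```

```text
(no output)
```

View pics/t1.png

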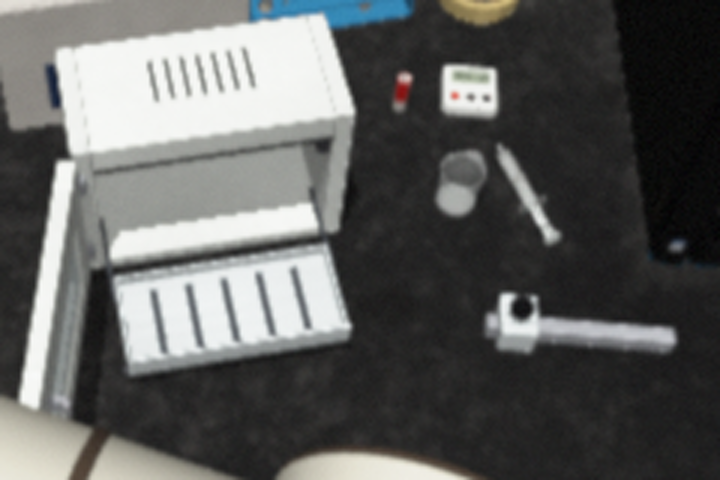

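View pics/s1.png

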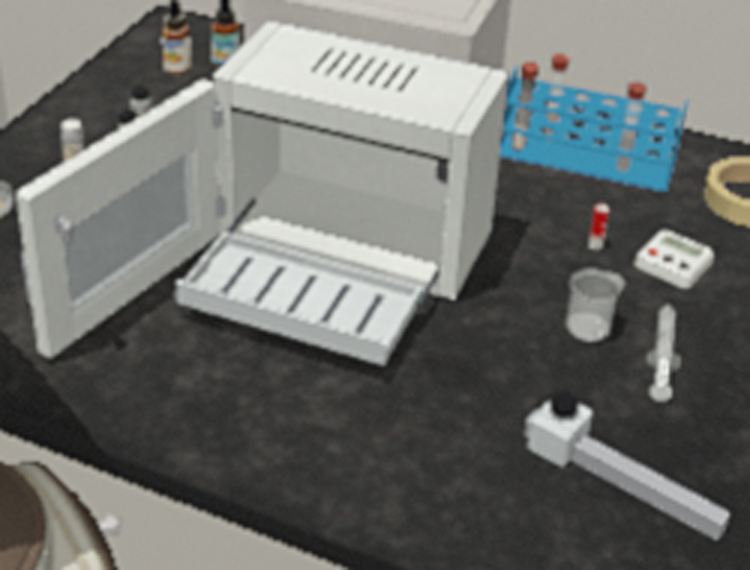

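Top crop: the roof front edge runs (77,157)-(353,113), the tray panel's upper edge (127,362)-(350,328), the bar's right end is at (675,337) and the knob at (522,307). Scene crop: the roof front corners are (217,76) and (460,134), the tray panel corners (178,283) and (388,350), the door's free edge top is at (20,192), and the knob is at (565,403).

Run:
```python
from h import *
def t(n,l,u,v,z):
    uv=(u/3+190,v/3+125) if n=="top" else (u/3+165,v/3+130)
    print(n,l,np.round(onz(n,uv,z),4))
for l,u,v,z in[("rfl",77,157,.2),("rfr",353,113,.2),("rrl",57,50,.2),("rrr",322,15,.2),("trayFLtop",127,362,.05),("trayFRtop",350,328,.05),("barR",674,329,.02),("barLtop",487,315,.02),("knob",522,305,.054),("bossTL",500,293,.037),("bossTR",538,295,.037),("beakerbase",456,205,0)]:t("top",l,u,v,z)
for l,u,v,z in[("rfl",217,76,.2),("rfr",460,134,.2),("rrl",270,22,.2),("rrr",505,72,.2),("trayFLtop",178,284,.05),("trayFRtop",388,352,.05),("barRr",728,515,.02),("barRf",718,522,.02),("knob",565,402,.054),("doorfreetop",20,194,.192),("doorhingetop",213,85,.192),("doorfreebot",42,356,.008),("beakerbase",588,328,0),("vialtop",70,122,.051)]:t("scene",l,u,v,z)
```

```text
top rfl [0.5936 0.1343 0.2   ]
top rfr [ 0.607  -0.1174  0.2   ]
top rrl [0.721  0.1418 0.2   ]
top rrr [ 0.7288 -0.1126  0.2   ]
top trayFLtop [0.4647 0.1119 0.05  ]
top trayFRtop [ 0.4699 -0.0994  0.05  ]
top barR [ 0.4395 -0.415   0.02  ]
top barLtop [ 0.4808 -0.2403  0.02  ]
top knob [ 0.4685 -0.265   0.054 ]
top bossTL [ 0.4937 -0.2537  0.037 ]
top bossTR [ 0.4862 -0.2895  0.037 ]
top beakerbase [ 0.6248 -0.2494  0.    ]
scene rfl [0.5965 0.1303 0.2   ]
scene rfr [ 0.6036 -0.1154  0.2   ]
scene rrl [0.7182 0.1343 0.2   ]
scene rrr [ 0.7282 -0.1163  0.2   ]
scene trayFLtop [0.4612 0.1028 0.05  ]
scene trayFRtop [ 0.4624 -0.1118  0.05  ]
scene barRr [ 0.4375 -0.4177  0.02  ]
scene barRf [ 0.4267 -0.4119  0.02  ]
scene knob [ 0.4676 -0.2709  0.054 ]
scene doorfreetop [0.3585 0.1917 0.192 ]
scene doorhingetop [0.5916 0.1322 0.192 ]
scene doorfreebot [0.3567 0.1906 0.008 ]
scene beakerbase [ 0.6324 -0.2527  0.    ]
scene vialtop [0.6547 0.3555 0.051 ]
```

Call:
{"api": "servo_tool", "payload": {
  "moves": [
    [0, 0, 4, 0],
    [0, 0, 8, 0],
    [0, 0, 11, 0],
    [0, 0, 11, 0],
    [21, -80, 11, -1.33],
    [21, -80, 11, -1.33],
    [21, -80, 11, -1.33],
    [21, -80, 11, -1.33],
    [21, -80, 11, -1.33],
    [21, -80, 11, -1.33],
    [21, -80, 11, -1.33],
    [21, -80, 11, -1.33],
    [21, -80, 11, -1.33],
    [21, -80, 11, -1.33],
    [21, -80, 11, -1.33],
    [21, -80, 11, -1.33],
    [21, -80, 11, -1.33],
    [21, -80, 11, -1.33],
    [21, -80, 11, -1.33],
    [21, -80, 11, -1.33]
  ],
  "claw": 0,
  "force": 80
}}

```text
time: 1.77
ee_pos: [0.4166, -0.156, 0.3034]
tcp_rot: [180.0, -0.0, 77.0]
wrist_force: [1.0, 1.5, -0.1]
opening: 0.0855
grasp_force: 0.0
```

Call:
{"api": "servo_tool", "payload": {
  "moves": [
    [4.1, -15, -10, 0],
    [4.1, -15, -10, 0],
    [4.1, -15, -10, 0],
    [4.1, -15, -10, 0],
    [4.1, -15, -10, 0],
    [4.1, -15, -10, 0],
    [4.1, -15, -10, 0],
    [4.1, -15, -10, 0]
  ]
}}

```text
time: 2.43
ee_pos: [0.4578, -0.303, 0.2045]
tcp_rot: [180.0, -0.0, 77.1]
wrist_force: [-0.1, -1.7, 0.2]
opening: 0.0855
grasp_force: 0.0
```

Run:
```python
from h import *
o=get_obs();im=camera("wrist");cv2.imwrite("pics/w0.png",im[:,:,::-1]);np.save("o.npy",o,allow_pickle=True)
print(o["ee_pos"],o["tcp_rot"],o["wrist_force"])
c=cv2.resize(im[:,:,::-1],None,fx=1.5,fy=1.5);cv2.imwrite("pics/w0b.png",c)
```

```text
[ 0.45779237 -0.30295157  0.20454125] [ 1.79965977e+02 -1.51340243e-03  7.70684203e+01] [-0.05854451 -1.70607639  0.17936579]
```

View pics/w0b.png

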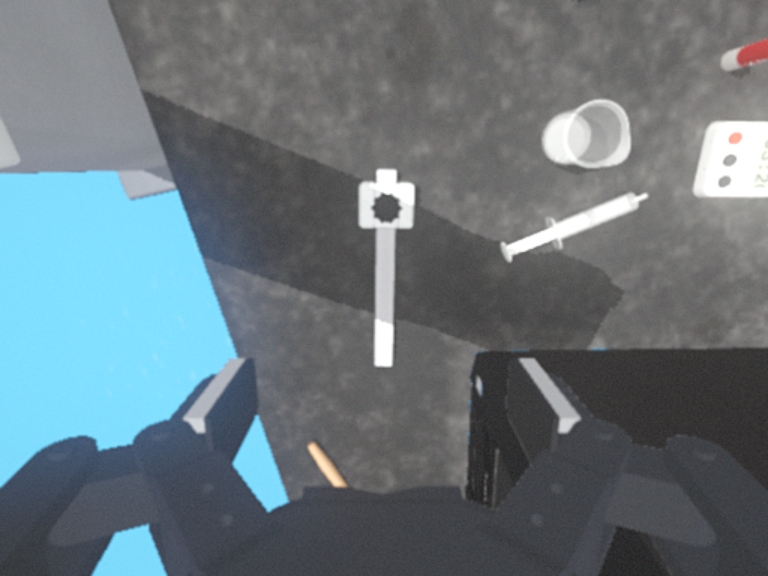

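Wrist view (1.5x): the bar runs nearly straight down from (387,170) to (383,366), with the boss from (359,181) to (414,229), the knob at (386,207) and the fingers at the lower edges.

Run:
```python
from h import *
o=np.load("o.npy",allow_pickle=True).item()
P={}
for l,u,v,z in[("barR",383.5,366,.0),("barTop0",386,232,.02),("barL",387,170,.02),("barRtop",383.5,350,.02),("barmidlow",384.5,320,.02),("knob",386,207,.054),("boss1",359,229,.037),("boss2",414,229,.037),("bossT",386,181,.037)]:
    P[l]=onz("wrist",(u/1.5,v/1.5),z,o);print(l,np.round(P[l],4))
d=P["barL"]-P["barRtop"];a=np.arctan2(-d[0],d[1]);print("yaw",a,np.degrees(a),np.hypot(d[0],d[1]))
```

```text
barR [ 0.4326 -0.4241  0.    ]
barTop0 [ 0.4653 -0.2896  0.02  ]
barL [ 0.4775 -0.2393  0.02  ]
barRtop [ 0.4385 -0.3979  0.02  ]
barmidlow [ 0.446  -0.3688  0.02  ]
knob [ 0.4704 -0.2654  0.054 ]
boss1 [ 0.4446 -0.2795  0.037 ]
boss2 [ 0.4888 -0.2897  0.037 ]
bossT [ 0.4747 -0.2471  0.037 ]
yaw -0.24153980102223913 -13.83921118300399 0.16336011745035456
```

Call:
{"api": "servo_tool", "payload": {
  "moves": [
    [0.3, 0, -3, -0.012],
    [0.3, 0, -6, -0.012],
    [0.3, 0, -9, -0.012],
    [0.3, 0, -11, -0.012],
    [0.3, 0, -12.5, -0.012],
    [0.3, 0, -12.5, -0.012],
    [0.3, 0, -12.5, -0.012],
    [0.3, 0, -12.5, -0.012]
  ]
}}

```text
time: 3.15
ee_pos: [0.4617, -0.3036, 0.0808]
tcp_rot: [179.8, 0.1, 76.4]
wrist_force: [-0.1, -0.9, 0.8]
opening: 0.0857
grasp_force: 0.0
```

Call:
{"api": "servo_tool", "payload": {
  "moves": [
    [0, -0.2, -2.5, 0],
    [0, -0.2, -5, 0],
    [0, -0.2, -6.5, 0],
    [0, -0.2, -7.3, 0],
    [0, -0.2, -7.5, 0],
    [0, -0.2, -7.5, 0],
    [0, -0.2, -7.5, 0],
    [0, -0.2, -7.5, 0]
  ]
}}

```text
time: 3.82
ee_pos: [0.4616, -0.3062, 0.0052]
tcp_rot: [179.9, 0.0, 76.4]
wrist_force: [-0.5, -0.1, 0.3]
opening: 0.0854
grasp_force: 0.0
```

Call:
{"api": "servo_tool", "payload": {
  "moves": [
    [0, 0, 0, 0],
    [0, 0, 0, 0],
    [0, 0, 0, 0],
    [0, 0, 0, 0],
    [0, 0, 0, 0],
    [0, 0, 0, 0],
    [0, 0, 0, 0],
    [0, 0, 0, 0],
    [0, 0, 0, 0],
    [0, 0, 0, 0],
    [0, 0, 0, 0],
    [0, 0, 0, 0]
  ],
  "claw": 1,
  "force": 100
}}

```text
time: 4.82
ee_pos: [0.4608, -0.3057, 0.0036]
tcp_rot: [180.0, 0.0, 76.4]
wrist_force: [-0.4, -0.8, 0.0]
opening: -0.0001
grasp_force: 0.0
```

Run:
```python
from h import *
o=get_obs();print(o["opening"],o["grasp_force"],o["ee_pos"])
im=camera("wrist")[:,:,::-1];s=camera("scene")[:,:,::-1][220:340,300:440]
s=cv2.resize(s,(448,384));cv2.imwrite("pics/w1.png",np.hstack([cv2.resize(im,(352,264)),s[:264]]) if 0 else np.hstack([cv2.resize(im,(352,384)),s]))
```

```text
-8.241552417396725e-05 0.0 [ 0.46080185 -0.30565374  0.00358459]
```

View pics/w1.png

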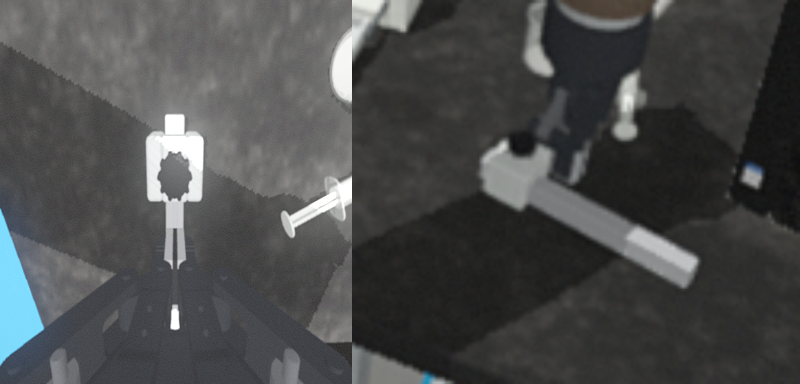

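The wrist half shows the shut fingers at (175,310). In the scene half the gripper stands behind the bar at (570,180), so the bar slipped out of the fingers. I'll lift and look again.

Call:
{"api": "servo_tool", "payload": {
  "moves": [
    [0, 0, 1, 0],
    [0, 0, 2, 0],
    [0, 0, 5, 0],
    [0, 0, 8, 0],
    [0, 0, 12, 0],
    [0, 0, 16, 0],
    [0, 0, 20, 0],
    [0, 0, 20, 0],
    [0, 0, 20, 0],
    [0, 0, 20, 0]
  ],
  "claw": 0
}}

```text
time: 5.75
ee_pos: [0.4609, -0.3057, 0.2042]
tcp_rot: [179.9, 0.0, 76.4]
wrist_force: [-0.2, 0.1, -0.1]
opening: 0.0855
grasp_force: 0.0
```

Run:
```python
from h import *
o=get_obs();im=camera("wrist");np.save("o.npy",o,allow_pickle=True);print(o["ee_pos"],o["tcp_rot"])
w=cv2.resize(im[60:290,150:360,::-1],None,fx=2,fy=2)
s=cv2.resize(camera("scene")[240:325,330:425,::-1],None,fx=4,fy=4,interpolation=cv2.INTER_CUBIC)
c=np.zeros((460,800,3),np.uint8);c[:,:420]=w;c[:340,420:800]=s;cv2.imwrite("pics/w2.png",c)
```

```text
[ 0.46088459 -0.30574036  0.20416322] [1.79949740e+02 1.66382105e-02 7.63603661e+01]
```

View pics/w2.png

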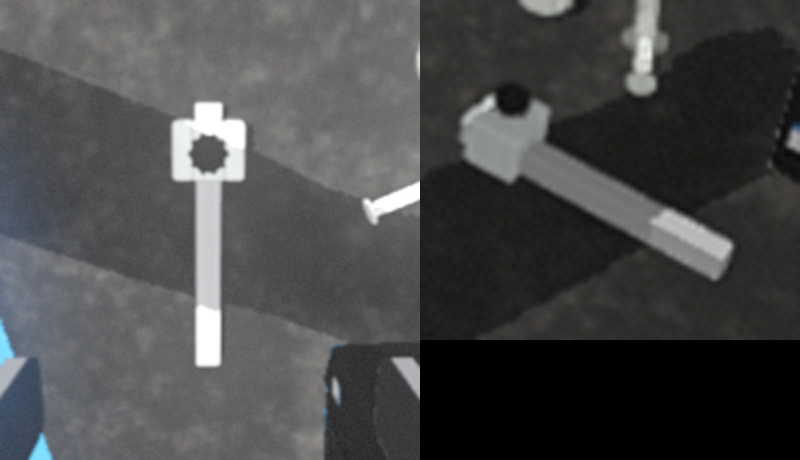

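The bar hasn't moved, and the wrist crop shows it centred: bar (208,103)-(208,366), knob (208,153). I'll check the height scale from the bar's known length of 180 mm.

Run:
```python
from h import *
o=np.load("o.npy",allow_pickle=True).item()
for dz in(0,.02,.04):
    o2=dict(o);o2["ee_pos"]=np.array(o["ee_pos"])+[0,0,dz]
    f=lambda u,v,z:onz("wrist",(u/2+150,v/2+60),z,o2)
    a,b,k=f(208,103,.02),f(208,366,.02),f(208,153,.054);b1,b2=f(172,181,.037),f(245,181,.037)
    print(dz,np.round([a,b,k],4).tolist(),np.linalg.norm(a-b),np.linalg.norm(b1-b2))
g=lambda u,v,z:np.round(onz("scene",((u-420)/4+330,v/4+240),z),4)
print("scene end",g(732,243,.02),g(722,255,.02),g(722,278,0),"knobtop",g(513,97,.054))
im=camera("wrist")
hsv=cv2.cvtColor(im,cv2.COLOR_RGB2GRAY)
print(hsv[60:290:4,254].tolist())
```

```text
0 [[0.4771, -0.2391, 0.02], [0.4346, -0.4144, 0.02], [0.4707, -0.2657, 0.054]] 0.18040144087138973 0.04504328839408841
0.02 [[0.477, -0.2393, 0.02], [0.4322, -0.4243, 0.02], [0.4702, -0.2676, 0.054]] 0.19028781255703198 0.047632357025350326
0.04 [[0.477, -0.2395, 0.02], [0.4298, -0.4341, 0.02], [0.4698, -0.2694, 0.054]] 0.20017418424267422 0.05022142565661237
scene end [ 0.4408 -0.4179  0.02  ] [ 0.4287 -0.4143  0.02  ] [ 0.4299 -0.4179  0.    ] knobtop [ 0.4666 -0.271   0.054 ]
[119, 116, 111, 109, 107, 113, 103, 104, 110, 121, 112, 116, 123, 255, 255, 255, 255, 168, 88, 91, 87, 77, 238, 202, 206, 207, 203, 205, 203, 204, 206, 205, 202, 205, 204, 208, 207, 208, 206, 255, 255, 255, 255, 255, 255, 255, 120, 104, 106, 104, 102, 99, 99, 100, 108, 112, 99, 93]
```

Run:
```python
from h import *
im=cv2.imread("pics/w1.png")[:,:352]
cv2.imwrite("pics/w1c.png",cv2.resize(im[100:384,80:270],(558,570),interpolation=cv2.INTER_CUBIC))
o=dict(ee_pos=np.array([.4608,-.3057,.0036]),tcp_rot=[180,0,76.4])
for dz in(-.01,0,.01,.02,.03):
    o["ee_pos"][2]=.0036+dz
    f=lambda u,v,z:onz("wrist",(u*512/352,v),z,o)
    print(dz,"bosswidth",np.linalg.norm(f(147,200,.037)-f(204,200,.037)),"far end",np.round(f(175,114,.02),4),"near boss",np.round(f(175,200,.037),4),"knob",np.round(f(175,176,.054),4))
# where tcp tip projects
import numpy as np
c=get_calibration("wrist");T=np.linalg.inv(c["tool_from_camera"])
for p in([0,0,0],[.011,0,0],[.011,0,-.019],[.011,.0,-.04]):
    q=T[:3,:3]@p+T[:3,3];print(p,q[:2]/q[2]*c["fx"]+[c["cx"],c["cy"]])
```

```text
-0.01 bosswidth 0.042514640079662665 far end [ 0.4776 -0.2382  0.02  ] near boss [ 0.4677 -0.2792  0.037 ] knob [ 0.4716 -0.263   0.054 ]
0 bosswidth 0.04560869874820617 far end [ 0.4776 -0.2384  0.02  ] near boss [ 0.4669 -0.2824  0.037 ] knob [ 0.471  -0.2653  0.054 ]
0.01 bosswidth 0.04870275741674959 far end [ 0.4775 -0.2386  0.02  ] near boss [ 0.4662 -0.2856  0.037 ] knob [ 0.4705 -0.2676  0.054 ]
0.02 bosswidth 0.05179681608529314 far end [ 0.4775 -0.2388  0.02  ] near boss [ 0.4654 -0.2888  0.037 ] knob [ 0.4699 -0.2699  0.054 ]
0.03 bosswidth 0.054890874753836576 far end [ 0.4774 -0.2389  0.02  ] near boss [ 0.4646 -0.292   0.037 ] knob [ 0.4694 -0.2722  0.054 ]
[0, 0, 0] [253.7843573  218.14751696]
[0.011, 0, 0] [253.78573169 203.00082416]
[0.011, 0, -0.019] [253.72209931 212.98663483]
[0.011, 0.0, -0.04] [253.63406522 226.80179931]
```

View pics/w1c.png

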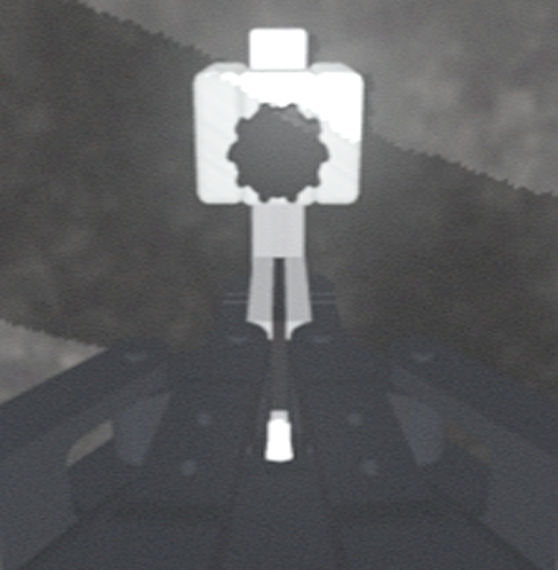

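Seen close up, the pads (248-312, from row 257) sit over the bar instead of beside it, so the real fingertips look higher than the reported TCP. I'll check this against the scene view.

Run:
```python
from h import *
c=get_calibration("scene");K=np.array([[c["fx"],0,c["cx"]],[0,c["fy"],c["cy"]],[0,0,1]])
pts=np.array([[.461,-.3057,z] for z in(.0036,.02,.04,.06)]+[[.4578,-.303,.2045-.0]])
print(cv2.projectPoints(pts,np.array(c["rvec"]),np.array(c["tvec"]),K,np.array([c["k1"],0,0,0]))[0].reshape(-1,2).round(1))
# pad-gap/tips in current open state, scene+wrist pad tip estimate
c=get_calibration("wrist");T=np.linalg.inv(c["tool_from_camera"])
for p in([.011,.0425,-.013],[.011,.0425,-.03],[.011,.0425,-.05],[.011,.0425,-.06],[-.011,.0425,-.05]):
    q=T[:3,:3]@p+T[:3,3];print(p,(q[:2]/q[2]*c["fx"]+[c["cx"],c["cy"]])*1.5)
s=camera("scene")[:,:,::-1];cv2.imwrite("pics/s3.png",s)
print(np.round(get_obs()["ee_pos"],3))
```

```text
[[363.4 284.2]
 [364.3 279.7]
 [365.4 274.1]
 [366.5 268.4]
 [374.1 223.7]]
[0.011, 0.0425, -0.013] [481.35299545 314.4896489 ]
[0.011, 0.0425, -0.03] [491.39618771 329.77215058]
[0.011, 0.0425, -0.05] [506.14811621 352.21983117]
[0.011, 0.0425, -0.06] [515.11738367 365.86816544]
[-0.011, 0.0425, -0.05] [500.907037   409.35206285]
[ 0.46  -0.305  0.202]
```

The scene tip at about (370,276) corresponds to z of 0.04 and the wrist view agrees, so the fingertips are about 37 mm above the reported TCP. I'll go lower, slowly, watching the force.

Call:
{"api": "servo_tool", "payload": {
  "moves": [
    [0.1, 0, -4, 0],
    [0.1, 0, -8, 0],
    [0.1, 0, -12, 0],
    [0.1, 0, -16, 0],
    [0.1, 0, -19, 0],
    [0.1, 0, -20, 0],
    [0.1, 0, -20.5, 0],
    [0.1, 0, -21, 0],
    [0.1, 0, -21.5, 0],
    [0.1, 0, -21.5, 0],
    [0.1, 0, -21.5, 0]
  ]
}}

```text
time: 6.87
ee_pos: [0.4625, -0.3061, -0.0102]
tcp_rot: [179.9, 0.0, 76.4]
wrist_force: [0.1, -0.3, 0.3]
opening: 0.0851
grasp_force: 0.0
```

Call:
{"api": "servo_tool", "payload": {
  "moves": [
    [0, 0, -0.3, 0],
    [0, 0, -0.6, 0],
    [0, 0, -0.9, 0],
    [0, 0, -1.2, 0],
    [0, 0, -1.5, 0],
    [0, 0, -1.8, 0],
    [0, 0, -2, 0],
    [0, 0, -2.2, 0],
    [0, 0, -2.2, 0],
    [0, 0, -2.2, 0]
  ]
}}

```text
time: 7.7
ee_pos: [0.4617, -0.3056, -0.0335]
tcp_rot: [-180.0, -0.0, 76.4]
wrist_force: [0.2, 0.8, -0.6]
opening: 0.085
grasp_force: 0.0
```

Call:
{"api": "servo_tool", "payload": {
  "moves": [
    [0, 0, 0, 0],
    [0, 0, 0, 0],
    [0, 0, 0, 0],
    [0, 0, 0, 0],
    [0, 0, 0, 0],
    [0, 0, 0, 0],
    [0, 0, 0, 0],
    [0, 0, 0, 0],
    [0, 0, 0, 0],
    [0, 0, 0, 0],
    [0, 0, 0, 0],
    [0, 0, 0, 0]
  ],
  "claw": 1,
  "force": 100
}}

```text
time: 8.7
ee_pos: [0.4619, -0.3057, -0.033]
tcp_rot: [180.0, 0.0, 76.4]
wrist_force: [-1.9, 0.8, 5.2]
opening: 0.0133
grasp_force: 99.2
```

Call:
{"api": "servo_tool", "payload": {
  "moves": [
    [0, 0, 0.3, 0],
    [0, 0, 0.6, 0],
    [0, 0, 1, 0],
    [0, 0, 1.5, 0],
    [0, 0, 2, 0],
    [0, 0, 2, 0],
    [0, 0, 2, 0],
    [0, 0, 2, 0],
    [0, 0, 2, 0]
  ]
}}

```text
time: 9.45
ee_pos: [0.4616, -0.3056, -0.0137]
tcp_rot: [-180.0, -0.0, 76.4]
wrist_force: [-0.2, -0.8, -5.7]
opening: 0.0135
grasp_force: 97.9
```

Run:
```python
from h import *
o=get_obs();print({k:np.round(o[k],3).tolist() for k in("wrist_force","torque","opening","ee_pos","grasp_force")})
im=camera("wrist");np.save("o.npy",o,allow_pickle=True);s=camera("scene")
w=cv2.resize(im[60:384,100:410,::-1],(420,440))
s=cv2.resize(s[220:320,310:420,::-1],(380,345),interpolation=cv2.INTER_CUBIC)
c=np.zeros((440,800,3),np.uint8);c[:,:420]=w;c[:345,420:]=s;cv2.imwrite("pics/w3.png",c)
```

```text
{'wrist_force': [-0.165, -0.817, -5.736], 'torque': [-0.094, 0.027, -0.004], 'opening': 0.014, 'ee_pos': [0.462, -0.306, -0.014], 'grasp_force': 97.948}
```

View pics/w3.png

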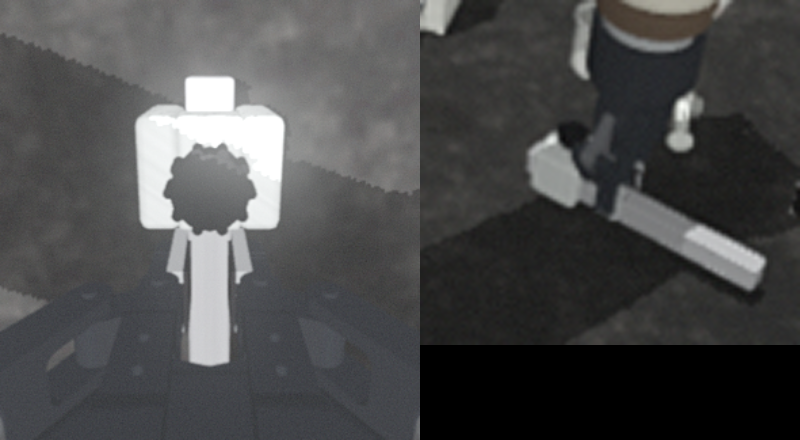

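The bar is held in the pads and looks level in both halves. The measured weight of 5.7 N puts the balance point about 24 mm from the middle, close to the grasp. Now carrying it over the tray.

Call:
{"api": "servo_tool", "payload": {
  "moves": [
    [0, 0, 2, 0],
    [0, 0, 4, 0],
    [0, 0, 6.5, 0],
    [0, 0, 9, 0],
    [0.3, 2, 10, 0.02],
    [0.7, 4, 10, 0.04],
    [1.1, 6.5, 10, 0.06],
    [1.5, 9, 10, 0.09],
    [2, 12, 10, 0.12],
    [2.5, 15, 10, 0.15],
    [3, 18, 10, 0.18],
    [3.5, 21, 10, 0.21],
    [4, 24, 10, 0.23],
    [4.4, 27, 10, 0.25],
    [4.7, 29.5, 10, 0.265],
    [4.9, 31.5, 10, 0.275],
    [5, 32.7, 10, 0.277],
    [5.1, 33.2, 10, 0.277],
    [5.1, 33.2, 10, 0.277],
    [5.1, 33.2, 10, 0.277]
  ]
}}

```text
time: 11.22
ee_pos: [0.5128, 0.0257, 0.0865]
tcp_rot: [-180.0, 0.0, 92.2]
wrist_force: [0.4, -0.8, -6.0]
opening: 0.0134
grasp_force: 98.8
```

Run:
```python
from h import *
s=camera("scene")[:,:,::-1];t=camera("top")[:,:,::-1];w=camera("wrist")[:,:,::-1];o=get_obs()
print({k:np.round(o[k],3).tolist() for k in("wrist_force","torque","opening","ee_pos","tcp_rot")})
c=np.zeros((600,800,3),np.uint8)
c[:300,:400]=cv2.resize(w,(400,300));c[:300,400:]=cv2.resize(s[120:270,160:360],(400,300),interpolation=cv2.INTER_CUBIC)
c[300:,:400]=cv2.resize(t[125:275,180:380],(400,300),interpolation=cv2.INTER_CUBIC)
cv2.imwrite("pics/p1.png",c)
```

```text
{'wrist_force': [-0.308, 0.569, -5.717], 'torque': [-0.053, -0.013, 0.05], 'opening': 0.013, 'ee_pos': [0.513, 0.025, 0.087], 'tcp_rot': [-179.996, 0.012, 92.154]}
```

View pics/p1.png

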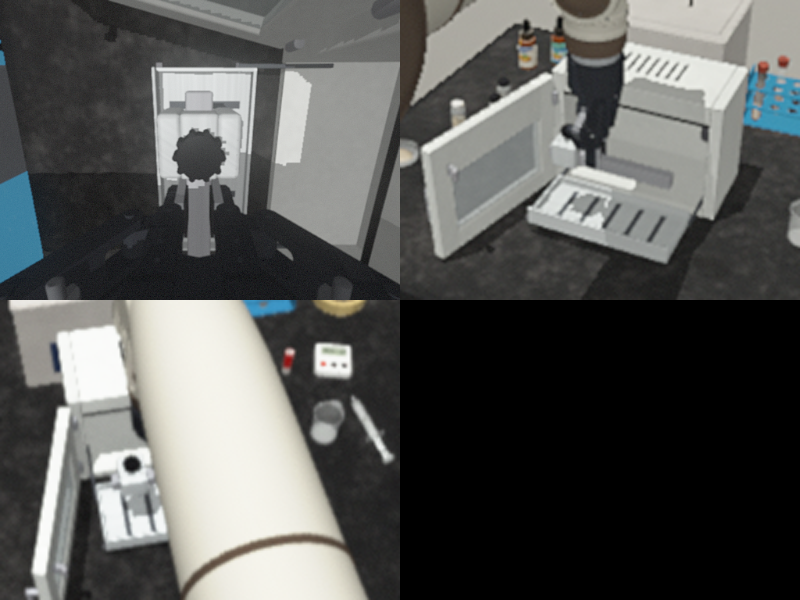

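The wrist panel shows the tray's left lip from (153,67) to (256,69) with the boss centred over it at (200,150), and the scene panel shows the bar level above the tray. I'll cast those corners to confirm the target.

Run:
```python
from h import *
o=get_obs()
for l,u,v,z in[("frontL",153,67,.05),("rearL",256,69,.04),("front inner lower",159,212,.05),("knob",200,155,.054+.0865+.033),("barend",199,92,.02+.12),("bar lo",199,252,.14)]:print(l,np.round(onz("wrist",(u*1.28,v*1.28),z,o),4))
```

```text
frontL [0.4677 0.1115 0.05  ]
rearL [0.5654 0.1141 0.04  ]
front inner lower [ 0.4713 -0.041   0.05  ]
knob [0.5123 0.0675 0.1735]
barend [0.5108 0.0937 0.14  ]
bar lo [ 0.515  -0.0141  0.14  ]
```

Call:
{"api": "servo_tool", "payload": {
  "moves": [
    [0.4, 0.2, -1.5, 0],
    [0.4, 0.2, -3, 0],
    [0.4, 0.2, -4.5, 0],
    [0.4, 0.2, -6, 0],
    [0.4, 0.2, -7, 0],
    [0.4, 0.2, -7.8, 0],
    [0.4, 0.2, -8.3, 0],
    [0.4, 0.2, -8.6, 0],
    [0.4, 0.2, -8.7, 0],
    [0.4, 0.2, -8.8, 0],
    [0.4, 0.2, -8.9, 0],
    [0.4, 0.2, -8.9, 0],
    [0.4, 0.2, -8.9, 0],
    [0.4, 0.2, -8.9, 0]
  ]
}}

```text
time: 12.53
ee_pos: [0.5169, 0.0284, -0.0021]
tcp_rot: [180.0, -0.0, 92.2]
wrist_force: [-0.5, -0.0, -6.2]
opening: 0.0135
grasp_force: 98.7
```

Call:
{"api": "servo_tool", "payload": {
  "moves": [
    [0, 0, -0.04, 0],
    [0, 0, -0.08, 0],
    [0, 0, -0.12, 0],
    [0, 0, -0.16, 0],
    [0, 0, -0.2, 0],
    [0, 0, -0.2, 0],
    [0, 0, -0.2, 0]
  ]
}}

```text
time: 13.12
ee_pos: [0.5167, 0.0283, -0.0045]
tcp_rot: [-180.0, -0.0, 92.2]
wrist_force: [-0.1, -0.1, -6.3]
opening: 0.0136
grasp_force: 98.7
```

Call:
{"api": "servo_tool", "payload": {
  "moves": [
    [0, 0, -0.05, 0],
    [0, 0, -0.1, 0],
    [0, 0, -0.15, 0],
    [0, 0, -0.2, 0],
    [0, 0, -0.2, 0],
    [0, 0, -0.2, 0]
  ]
}}

```text
time: 13.62
ee_pos: [0.5178, 0.0283, -0.005]
tcp_rot: [179.9, -0.0, 92.2]
wrist_force: [-1.2, 0.5, 5.2]
opening: 0.0133
grasp_force: 100.3
```

Call:
{"api": "servo_tool", "payload": {
  "moves": [
    [0, 0, 0, 0],
    [0, 0, 0, 0],
    [0, 0, 0, 0],
    [0, 0, 0, 0],
    [0, 0, 0, 0],
    [0, 0, 0, 0],
    [0, 0, 0, 0],
    [0, 0, 0, 0]
  ],
  "claw": 0.55
}}

```text
time: 14.28
ee_pos: [0.5168, 0.0283, -0.0064]
tcp_rot: [180.0, 0.0, 92.2]
wrist_force: [-0.4, -0.9, 0.0]
opening: 0.0385
grasp_force: 0.0
```

Call:
{"api": "servo_tool", "payload": {
  "moves": [
    [0, 0, 0.5, 0],
    [0, 0, 1.5, 0],
    [0, 0, 3, 0],
    [0, 0, 5, 0],
    [0, 0, 8, 0],
    [0, 0, 11, 0],
    [0, 0, 14, 0],
    [0, 0, 17, 0],
    [0, 0, 17, 0],
    [0, 0, 17, 0],
    [0, 0, 17, 0]
  ]
}}

```text
time: 15.2
ee_pos: [0.5168, 0.0283, 0.1638]
tcp_rot: [180.0, 0.0, 92.2]
wrist_force: [0.8, 0.2, 0.3]
opening: 0.0384
grasp_force: 0.0
```

Run:
```python
from h import *
o=get_obs();w=camera("wrist");np.save("o.npy",o,allow_pickle=True);cv2.imwrite("pics/p2.png",w[:,:,::-1])
s=camera("scene");cv2.imwrite("pics/p2s.png",s[:,:,::-1])
print(o["ee_pos"],o["opening"])
g=cv2.cvtColor(w,cv2.COLOR_RGB2HSV)
# black knob blob
V=g[:,:,2];np.set_printoptions(linewidth=250)
print(V[40:300:6,180:340:5])
```

```text
[0.51678471 0.02833774 0.16376024] 0.038431572842722486
[[ 41  42  50 ... 103 103 107]
 [ 47  47  48 ... 108 103 108]
 [ 40  43  36 ... 106 104 107]
 ...
 [ 37  31  31 ...  38  36  36]
 [ 25  26  32 ...  40  35  28]
 [ 40  30  35 ...  29  31  41]]
```

The arm is down and released. Next I open the fingers, back off in front of the tray, and lower them to push with the back of the leading finger.

Call:
{"api": "servo_tool", "payload": {
  "moves": [
    [-3, -0.7, 0, 0],
    [-6, -1.4, 0, 0],
    [-9, -2, 0, 0],
    [-11.5, -2.5, 0, 0],
    [-13.2, -2.8, 0, 0],
    [-13.2, -2.8, 0, 0],
    [-13.2, -2.8, -3, 0],
    [-13.2, -2.8, -6.5, 0],
    [-13.2, -2.8, -10, 0],
    [-13.2, -2.8, -13, 0],
    [-13.2, -2.8, -15.5, 0],
    [-13.2, -2.8, -17.5, 0],
    [-13.2, -2.8, -18.2, 0],
    [-13.2, -2.8, -18.2, 0],
    [-13.2, -2.8, -18.2, 0]
  ],
  "claw": 0
}}

```text
time: 16.55
ee_pos: [0.3849, 0.0004, -0.0181]
tcp_rot: [-180.0, -0.0, 92.2]
wrist_force: [-1.0, 1.2, 1.2]
opening: 0.0857
grasp_force: 0.0
```

Call:
{"api": "servo_tool", "payload": {
  "moves": [
    [0.3, 0, 0, 0],
    [0.6, 0, 0, 0],
    [0.9, 0, 0, 0],
    [1.2, 0, 0, 0],
    [1.5, 0, 0, 0],
    [1.8, 0, 0, 0],
    [2.1, 0, 0, 0],
    [2.4, 0, 0, 0],
    [2.7, 0, 0, 0],
    [3, 0, 0, 0],
    [3.3, 0, 0, 0],
    [3.6, 0, 0, 0],
    [3.9, 0, 0, 0],
    [4.2, 0, 0, 0],
    [4.5, 0, 0, 0],
    [4.8, 0, 0, 0],
    [5, 0.1, 0, 0]
  ]
}}

```text
time: 17.97
ee_pos: [0.4351, 0.001, -0.0185]
tcp_rot: [-180.0, 0.0, 92.2]
wrist_force: [-1.9, -1.8, -0.2]
opening: 0.0853
grasp_force: 1.0
```

Call:
{"api": "servo_tool", "payload": {
  "moves": [
    [0.5, 0, 0, 0],
    [1, 0, 0, 0],
    [1.5, 0.1, 0, 0],
    [2, 0.1, 0, 0],
    [2.5, 0.1, 0, 0],
    [3, 0.1, 0, 0],
    [3.5, 0.1, 0, 0],
    [4, 0.2, 0, 0],
    [4.5, 0.2, 0, 0],
    [5, 0.2, 0, 0],
    [5.5, 0.2, 0, 0],
    [6, 0.2, 0, 0],
    [6.5, 0.3, 0, 0],
    [7, 0.3, 0, 0],
    [7.5, 0.3, 0, 0],
    [8, 0.3, 0, 0],
    [8.5, 0.3, 0, 0],
    [9, 0.4, 0, 0],
    [9.5, 0.4, 0, 0],
    [9.5, 0.4, 0, 0]
  ]
}}

```text
time: 19.63
ee_pos: [0.5311, 0.0053, -0.0183]
tcp_rot: [179.9, 0.0, 92.2]
wrist_force: [-0.1, -1.1, -0.2]
opening: 0.0855
grasp_force: 0.0
```

Run:
```python
from h import *
o=get_obs();s=camera("scene");cv2.imwrite("pics/q1.png",s[:,:,::-1]);w=camera("wrist");cv2.imwrite("pics/q1w.png",w[:,:,::-1])
print(np.round(o["ee_pos"],4),o["wrist_force"],o["grasp_force"])
d=cv2.absdiff(cv2.imread("pics/scene0.png"),s[:,:,::-1]).max(2)[200:250,220:315]
# project tray panel top corners for several pull-outs
c=get_calibration("scene");K=np.array([[c["fx"],0,c["cx"]],[0,c["fy"],c["cy"]],[0,0,1]])
def P(p):return cv2.projectPoints(np.array(p,float),np.array(c["rvec"]),np.array(c["tvec"]),K,np.array([c["k1"],0,0,0]))[0].reshape(-1,2).round(1).tolist()
for q in(.15,.06,.04,.02,0):
    B=np.array([.6,.008]);X=np.array([1,.038]);Y=np.array([-.038,1])
    print(q,P([[*(B+X*(.012-q)+Y*y),z] for y in(-.08,-.06) for z in(.05,.024)]))
for x in(274,280,286,291):print(x,cv2.cvtColor(s,cv2.COLOR_RGB2GRAY)[190:255,x].tolist())
```

```text
[ 0.5311  0.0053 -0.0183] [-0.06069362 -1.09100905 -0.17286003] 0.0
0.15 [[282.8, 242.8], [282.5, 250.0], [276.0, 240.8], [275.7, 247.9]]
0.06 [[294.5, 223.6], [294.0, 230.6], [287.9, 221.7], [287.5, 228.7]]
0.04 [[296.9, 219.6], [296.4, 226.5], [290.4, 217.8], [290.0, 224.7]]
0.02 [[299.2, 215.7], [298.7, 222.6], [292.8, 213.9], [292.4, 220.8]]
0 [[301.5, 211.8], [301.0, 218.7], [295.2, 210.1], [294.7, 217.0]]
274 [41, 43, 38, 40, 39, 40, 41, 44, 39, 39, 39, 38, 37, 34, 36, 35, 41, 39, 32, 34, 33, 31, 33, 32, 33, 31, 35, 71, 80, 41, 35, 41, 37, 37, 38, 36, 34, 33, 33, 37, 33, 38, 41, 41, 40, 36, 33, 37, 36, 36, 37, 33, 32, 31, 34, 36, 31, 42, 40, 36, 35, 38, 41, 36, 37]
280 [67, 79, 79, 85, 97, 100, 98, 96, 92, 92, 92, 102, 114, 128, 134, 129, 127, 126, 126, 137, 150, 154, 158, 154, 154, 154, 154, 155, 162, 150, 91, 37, 33, 34, 37, 37, 37, 36, 40, 39, 41, 40, 36, 36, 40, 39, 36, 37, 37, 38, 35, 36, 40, 39, 36, 36, 33, 35, 35, 34, 36, 35, 36, 37, 36]
286 [166, 167, 166, 163, 159, 157, 157, 159, 157, 153, 149, 143, 129, 117, 121, 128, 128, 127, 128, 131, 142, 152, 147, 150, 155, 154, 154, 153, 153, 157, 163, 141, 57, 30, 33, 36, 33, 36, 36, 36, 36, 37, 40, 39, 41, 37, 41, 40, 38, 38, 39, 41, 40, 41, 38, 36, 37, 36, 34, 35, 35, 37, 37, 35, 38]
291 [165, 166, 166, 167, 164, 159, 155, 157, 159, 158, 154, 149, 142, 131, 123, 119, 125, 130, 127, 129, 129, 126, 136, 148, 155, 158, 153, 152, 153, 154, 156, 161, 148, 92, 35, 33, 38, 33, 32, 33, 36, 34, 37, 37, 34, 33, 37, 39, 40, 37, 30, 33, 35, 36, 38, 37, 38, 32, 34, 36, 38, 33, 35, 38, 38]
```

Call:
{"api": "servo_tool", "payload": {
  "moves": [
    [0.3, 0, 0, 0],
    [0.5, 0, 0, 0],
    [0.7, 0, 0, 0],
    [0.9, 0, 0, 0],
    [1.1, 0, 0, 0],
    [1.3, 0, 0, 0],
    [1.5, 0, 0, 0],
    [1.7, 0.1, 0, 0],
    [1.7, 0.1, 0, 0]
  ]
}}

```text
time: 20.48
ee_pos: [0.5473, 0.0062, -0.0185]
tcp_rot: [180.0, 0.0, 92.2]
wrist_force: [-0.6, 0.6, -1.3]
opening: 0.0853
grasp_force: 0.0
```

Call:
{"api": "servo_tool", "payload": {
  "moves": [
    [0.1, 0, 0, 0],
    [0.2, 0, 0, 0],
    [0.3, 0, 0, 0],
    [0.4, 0, 0, 0],
    [0.5, 0, 0, 0]
  ]
}}

```text
time: 20.9
ee_pos: [0.5518, 0.0064, -0.0184]
tcp_rot: [-180.0, -0.0, 92.2]
wrist_force: [-2.0, -0.6, 0.3]
opening: 0.0856
grasp_force: 1.2
```

Still only tray friction, with no header contact. I'll continue in millimetre steps.

Call:
{"api": "servo_tool", "payload": {
  "moves": [
    [0.1, 0, 0, 0],
    [0.2, 0, 0, 0],
    [0.3, 0, 0, 0],
    [0.3, 0, 0, 0]
  ]
}}

```text
time: 21.23
ee_pos: [0.555, 0.0064, -0.0184]
tcp_rot: [180.0, -0.0, 92.2]
wrist_force: [-1.6, 0.8, -0.1]
opening: 0.0857
grasp_force: 0.4
```

Call:
{"api": "servo_tool", "payload": {
  "moves": [
    [0.1, 0, 0, 0],
    [0.2, 0, 0, 0],
    [0.2, 0, 0, 0]
  ]
}}

```text
time: 21.48
ee_pos: [0.557, 0.0064, -0.0184]
tcp_rot: [180.0, -0.0, 92.2]
wrist_force: [-0.3, 0.5, 0.2]
opening: 0.085
grasp_force: 0.5
```

Call:
{"api": "servo_tool", "payload": {
  "moves": [
    [0.1, 0, 0, 0],
    [0.2, 0, 0, 0],
    [0.3, 0, 0, 0],
    [0.3, 0, 0, 0]
  ]
}}

```text
time: 21.82
ee_pos: [0.5598, 0.0064, -0.0185]
tcp_rot: [-180.0, -0.0, 92.2]
wrist_force: [-2.7, 2.2, 0.2]
opening: 0.0854
grasp_force: 1.1
```

Run:
```python
from h import *
o=get_obs();s=camera("scene");cv2.imwrite("pics/q2.png",s[:,:,::-1]);print(o["wrist_force"],o["grasp_force"],o["ee_pos"])
for x in(288,291,294,297):print(x,cv2.cvtColor(s,cv2.COLOR_RGB2GRAY)[195:235,x].tolist())
```

```text
[-2.72968939  2.18148046  0.19869266] 1.137063056230545 [ 0.55981629  0.00639654 -0.01845648]
288 [131, 108, 118, 116, 123, 130, 127, 126, 126, 133, 145, 147, 151, 156, 152, 152, 153, 152, 152, 155, 154, 153, 154, 157, 162, 164, 151, 101, 37, 29, 34, 36, 38, 36, 32, 35, 33, 36, 35, 36]
291 [148, 148, 139, 125, 117, 125, 130, 128, 126, 127, 122, 105, 89, 124, 155, 152, 152, 152, 151, 153, 154, 154, 154, 155, 159, 164, 167, 150, 93, 36, 34, 39, 37, 33, 31, 33, 33, 33, 35, 36]
294 [153, 149, 142, 127, 119, 119, 123, 128, 128, 127, 130, 132, 138, 149, 152, 153, 153, 151, 153, 152, 152, 156, 155, 154, 156, 159, 165, 168, 144, 67, 29, 33, 31, 32, 33, 34, 33, 37, 34, 35]
297 [155, 153, 136, 100, 92, 117, 122, 126, 127, 128, 127, 132, 140, 149, 148, 152, 152, 152, 152, 151, 152, 153, 155, 157, 157, 159, 163, 168, 171, 143, 60, 32, 35, 37, 35, 37, 33, 33, 36, 35]
```

Call:
{"api": "servo_tool", "payload": {
  "moves": [
    [0.1, 0, 0, 0],
    [0.2, 0, 0, 0],
    [0.2, 0, 0, 0]
  ]
}}

```text
time: 22.12
ee_pos: [0.5598, 0.0064, -0.0184]
tcp_rot: [-179.8, -0.0, 92.2]
wrist_force: [-14.3, 1.3, 8.0]
opening: 0.0852
grasp_force: 7.3
```

Call:
{"api": "servo_tool", "payload": {
  "moves": [
    [0.1, 0, 0, 0],
    [0.2, 0, 0, 0],
    [0.2, 0, 0, 0]
  ]
}}

```text
time: 22.37
ee_pos: [0.5598, 0.0064, -0.0182]
tcp_rot: [-179.6, -0.0, 92.2]
wrist_force: [-26.9, 1.8, 15.1]
opening: 0.0854
grasp_force: 13.5
```

The push stalled at x = 0.560. The finger load rose in proportion to the wrist force, so the tray is on its stop. I'll back away, shut the fingers, and go up and over to the outside of the door.

Call:
{"api": "servo_tool", "payload": {
  "moves": [
    [-0.5, 0, 0, 0],
    [-1.5, 0, 0, 0],
    [-4, 0, 0, 0],
    [-7, -0.2, 0, 0],
    [-10, -0.4, 0, 0],
    [-13, -0.5, 0, 0],
    [-14, -0.5, 3, 0],
    [-14, -0.5, 7, 0],
    [-14, -0.5, 11, 0],
    [-14, -0.5, 15, 0],
    [-14, -0.5, 19, 0],
    [-14, -0.5, 23, 0],
    [-14, -0.5, 26, 0],
    [-14, -0.5, 27, 0],
    [-14, -0.5, 27, 0]
  ]
}}

```text
time: 23.62
ee_pos: [0.4253, 0.0011, 0.2548]
tcp_rot: [179.7, 0.0, 92.2]
wrist_force: [1.2, 0.1, -0.2]
opening: 0.0855
grasp_force: 0.0
```

Run:
```python
from h import *
o=get_obs();print(np.round(o["ee_pos"],4),o["wrist_force"])
s=camera("scene");cv2.imwrite("pics/q3.png",s[:,:,::-1]);g=cv2.cvtColor(s,cv2.COLOR_RGB2GRAY)
for x in(255,270,291):print(x,g[180:230,x].tolist())
H=np.array([.595,.133]);phi=.038
for th in np.arange(1.85,-.001,-.1):
    a=phi-np.pi/2-th;b=phi+np.pi-th
    print(round(th,2),np.round(100*(H+.17*np.array([np.cos(a),np.sin(a)])+.029*np.array([np.cos(b),np.sin(b)])),1))
```

```text
[0.4253 0.0011 0.2548] [ 1.15428853  0.05629477 -0.2374563 ]
255 [136, 137, 136, 137, 138, 137, 139, 140, 140, 137, 136, 139, 140, 142, 141, 140, 140, 142, 182, 197, 167, 164, 166, 163, 159, 154, 194, 225, 221, 197, 163, 174, 158, 95, 43, 55, 59, 65, 68, 65, 59, 59, 59, 59, 62, 66, 69, 65, 59, 60]
270 [160, 162, 163, 163, 158, 147, 140, 142, 145, 139, 132, 134, 131, 118, 116, 121, 122, 122, 122, 126, 118, 99, 165, 196, 169, 166, 167, 166, 161, 158, 196, 226, 223, 200, 169, 174, 163, 109, 54, 64, 63, 64, 61, 56, 55, 56, 51, 54, 58, 61]
291 [162, 160, 159, 159, 160, 160, 160, 160, 159, 159, 157, 153, 152, 153, 150, 146, 145, 137, 120, 115, 121, 127, 123, 123, 123, 117, 98, 101, 151, 169, 161, 166, 165, 165, 156, 151, 196, 228, 226, 201, 167, 179, 164, 99, 47, 57, 61, 51, 30, 29]
1.85 [43.7 20.2]
1.75 [43.1 18.6]
1.65 [42.6 16.9]
1.55 [42.4 15.2]
1.45 [42.3 13.5]
1.35 [42.3 11.8]
1.25 [42.6 10. ]
1.15 [43.   8.4]
1.05 [43.5  6.7]
0.95 [44.3  5.2]
0.85 [45.2  3.7]
0.75 [46.2  2.3]
0.65 [47.4  1.1]
0.55 [48.6 -0.1]
0.45 [50.  -1.1]
0.35 [51.5 -2. ]
0.25 [53.1 -2.7]
0.15 [54.7 -3.3]
0.05 [56.4 -3.7]
```

Call:
{"api": "servo_tool", "payload": {
  "moves": [
    [0.3, 3, 0, 0],
    [0.6, 6, 0, 0],
    [0.9, 9.5, 0, 0],
    [1.2, 13, 0, 0],
    [1.5, 16.5, 0, 0],
    [1.8, 20, 0, 0],
    [2, 23, 0, 0],
    [2.2, 25, 0, 0],
    [2.2, 25, 0, 0],
    [2.2, 25, -2, 0],
    [2.2, 25, -5, 0],
    [2.2, 25, -8, 0],
    [2.2, 25, -11, 0],
    [2.2, 25, -13, 0],
    [2.2, 25, -14.3, 0],
    [2.2, 25, -14.3, 0],
    [2.2, 25, -14.3, 0]
  ],
  "claw": 1
}}

```text
time: 25.08
ee_pos: [0.4451, 0.2504, 0.1075]
tcp_rot: [-179.9, 0.1, 92.2]
wrist_force: [0.5, 0.1, 0.5]
opening: -0.0003
grasp_force: 0.0
```

Call:
{"api": "servo_tool", "payload": {
  "moves": [
    [-0.3, -1.5, 0.4, 0],
    [-0.5, -3, 0.4, 0],
    [-0.7, -4, 0.4, 0],
    [-0.8, -4.8, 0.4, 0],
    [-1.1, -5.6, 0.4, 0],
    [-1.4, -6.4, 0.4, 0],
    [-1.6, -7.3, 0.4, 0],
    [-1.9, -8.1, 0.4, 0],
    [-2, -9, 0.4, 0],
    [-2.1, -9.8, 0.4, 0],
    [-2.2, -10.6, 0.4, 0],
    [-2.2, -11.5, 0.4, 0],
    [-2.2, -12.3, 0.4, 0],
    [-2.2, -13.2, 0.4, 0],
    [-2.1, -14.1, 0.4, 0],
    [-1.9, -15, 0.4, 0],
    [-1.7, -15.8, 0.4, 0],
    [-1.5, -16.6, 0.4, 0],
    [-1.3, -17.4, 0.4, 0],
    [-1, -18.3, 0.4, 0]
  ]
}}

```text
time: 26.75
ee_pos: [0.436, 0.0676, 0.1126]
tcp_rot: [-180.0, -0.0, 92.2]
wrist_force: [-0.4, 1.8, 0.5]
opening: -0.0006
grasp_force: 0.3
```

Run:
```python
from h import *
o=get_obs();s=camera("scene");cv2.imwrite("pics/d1.png",s[:,:,::-1])
g0=cv2.imread("pics/q3.png");d=cv2.absdiff(g0,s[:,:,::-1]).max(2)
print(o["ee_pos"],o["wrist_force"])
c=get_calibration("scene");K=np.array([[c["fx"],0,c["cx"]],[0,c["fy"],c["cy"]],[0,0,1]])
H=np.array([.595,.133])
for th in(1.85,1.2,1.1,1.0,.9):
    a=.038-np.pi/2-th;e=np.array([np.cos(a),np.sin(a)]);p=[[*(H+.247*e),z] for z in(.192,.008)]
    print(th,cv2.projectPoints(np.array(p),np.array(c["rvec"]),np.array(c["tvec"]),K,np.array([c["k1"],0,0,0]))[0].reshape(-1,2).round(1).tolist())
print(d[225:300:5,165:300:5])
np.set_printoptions(linewidth=300,threshold=9999);print(cv2.cvtColor(s,cv2.COLOR_RGB2GRAY)[200:300:6,165:300:5])
```

```text
[0.43595846 0.06759695 0.11255809] [-0.35077263  1.77393277  0.45167764]
1.85 [[170.8, 195.3], [178.3, 248.8]]
1.2 [[226.9, 209.2], [229.6, 263.7]]
1.1 [[237.0, 209.2], [238.8, 263.7]]
1.0 [[247.0, 208.6], [247.9, 263.1]]
0.9 [[256.9, 207.5], [256.9, 261.8]]
[[  3   2 105  84  77  55  69  88  95  83   3  33  31   1  39 107  87  18
   27  22  24  22  22  21  18  22   5]
 [  3   2  90  85  85 107  89  78  86  33  36   8   1   4  49 108  90  18
   25  24  22  25  20  25  25   2   3]
 [  5   4  14  84  74  92  90  59  35  34   1   4   3  10   9 104  82  23
   23  23  20  20  24  26   4   4   5]
 [  0   2   9 103  81  90  16  25  31   3   2   1   4   2   3  87  82  22
   24  23  16  18  19   1   2   2   1]
 [  3   1   8 105  73  28  32  12  29   1   4   3   3   2  43 105  91  19
   22  23  20  24   4   6   3   4  14]
 [  4   4   2   8  14   3   4   4   5   1   2   0   2   3   3  99 107  21
   24  21  22  22   4   2   3   4  26]
 [  4   3   2   2   2   3   6   5   2   4   4   3   4   5   5  84 101  21
   28  19  20  15   9   3   2  22  29]
 [  1   4   4   1   4   4   2   4   4   3   1   3 
[... 2042 characters left out ...]
  37  39  39  37  40  29  52  51]
 [ 49  48  48  50  60  61  51  51  54  51  58  64  57  48  58  51  35  41  39  33  35  39  41  35  41  56  52]
 [ 35  31  33  47  47  50  52  52  53  54  54  53  60  50  57  31  37  37  34  37  35  33  40  35  55  55  60]
 [165 166 156  38  33  34  44  48  46  50  53  55  58  55  55  33  33  40  36  33  31  32  44  38  57  64  61]
 [ 73 168 165 165 167 157  36  32  32  42  46  51  65  62  39  32  38  43  41  29  35  35  33  41  58  63  65]
 [ 56  58 159 166 165 166 166 167 156  37  34  34  44  44  33  33  33  30  35  37  34  32  33  56  64  64  58]
 [ 55  57  64 168 167 165 166 167 166 166 166 157  37  33  30  32  29  30  28  32  36  32  38  53  54  55  65]]
```

The door's free edge is at about column 243, so it is at about 1.05 rad as planned. Continuing to swing it.

Call:
{"api": "servo_tool", "payload": {
  "moves": [
    [0.4, -0.8, 0, 0],
    [0.8, -1.5, 0, 0],
    [1.2, -2.3, 0, 0],
    [1.7, -3, 0, 0],
    [2.2, -3.7, 0, 0],
    [2.7, -4.4, 0, 0],
    [3.3, -5, 0, 0],
    [3.9, -5.6, 0, 0],
    [4.5, -6.2, 0, 0],
    [5.1, -6.8, 0, 0],
    [5.8, -7.3, 0, 0],
    [6.5, -7.8, 0, 0],
    [7.2, -8.3, 0, 0],
    [8, -8.7, 0, 0],
    [8.7, -9, 0, 0],
    [9.2, -9.2, 0, 0],
    [9.7, -9.4, 0, 0],
    [9.7, -9.4, 0, 0]
  ]
}}

```text
time: 28.3
ee_pos: [0.5335, -0.026, 0.1123]
tcp_rot: [-180.0, 0.0, 92.2]
wrist_force: [0.4, -0.7, -0.5]
opening: 0.0001
grasp_force: 0.0
```

Call:
{"api": "servo_tool", "payload": {
  "moves": [
    [0.3, -0.1, 0, 0],
    [0.6, -0.2, 0, 0],
    [0.9, -0.3, 0, 0],
    [1.2, -0.3, 0, 0],
    [1.5, -0.4, 0, 0],
    [1.8, -0.5, 0, 0],
    [1.8, -0.5, 0, 0]
  ]
}}

```text
time: 28.88
ee_pos: [0.5513, -0.0308, 0.1125]
tcp_rot: [180.0, 0.0, 92.2]
wrist_force: [0.9, 0.2, 0.3]
opening: 0.0
grasp_force: 0.0
```

Call:
{"api": "servo_tool", "payload": {
  "moves": [
    [0.2, 0, 0, 0],
    [0.4, -0.1, 0, 0],
    [0.6, -0.1, 0, 0],
    [0.8, -0.2, 0, 0],
    [1, -0.2, 0, 0],
    [1, -0.2, 0, 0]
  ]
}}

```text
time: 29.38
ee_pos: [0.5592, -0.0327, 0.1128]
tcp_rot: [-179.8, -0.0, 92.2]
wrist_force: [-11.4, 1.0, 5.7]
opening: -0.0
grasp_force: 5.4
```

Call:
{"api": "servo_tool", "payload": {
  "moves": [
    [0.1, 0, 0, 0],
    [0.2, 0, 0, 0],
    [0.3, 0, 0, 0],
    [0.3, 0, 0, 0]
  ]
}}

```text
time: 29.72
ee_pos: [0.5616, -0.0329, 0.113]
tcp_rot: [-179.8, 0.0, 92.2]
wrist_force: [-13.0, -0.3, 5.9]
opening: 0.0003
grasp_force: 6.0
```

On the catch now at about 12 N. I'll push on slowly.

Call:
{"api": "servo_tool", "payload": {
  "moves": [
    [0.1, 0, 0, 0],
    [0.2, 0, 0, 0],
    [0.3, 0, 0, 0],
    [0.3, 0, 0, 0]
  ]
}}

```text
time: 30.05
ee_pos: [0.5672, -0.0327, 0.1125]
tcp_rot: [180.0, -0.0, 92.2]
wrist_force: [0.2, 0.1, 1.0]
opening: 0.0002
grasp_force: 0.5
```

Call:
{"api": "servo_tool", "payload": {
  "moves": [
    [0.1, 0, 0, 0],
    [0.2, 0, 0, 0],
    [0.3, 0, 0, 0],
    [0.3, 0, 0, 0]
  ]
}}

```text
time: 30.38
ee_pos: [0.5677, -0.0327, 0.1125]
tcp_rot: [-179.8, -0.0, 92.2]
wrist_force: [-13.7, -0.3, 6.0]
opening: -0.0002
grasp_force: 5.9
```

Call:
{"api": "servo_tool", "payload": {
  "moves": [
    [0.1, 0, 0, 0],
    [0.2, 0, 0, 0],
    [0.2, 0, 0, 0]
  ]
}}

```text
time: 30.63
ee_pos: [0.5681, -0.0326, 0.1126]
tcp_rot: [-179.6, -0.0, 92.2]
wrist_force: [-23.4, -0.2, 9.9]
opening: 0.0
grasp_force: 9.9
```

Call:
{"api": "servo_tool", "payload": {
  "moves": [
    [-0.3, 0, 0, 0],
    [-0.8, 0, 0, 0],
    [-2, 0, 0, 0],
    [-4, 0, 0, 0],
    [-6, 0, 2, 0],
    [-9, 0, 5, 0],
    [-12, 0, 8, 0],
    [-12, 0, 10, 0],
    [-12, 0, 10, 0],
    [-12, 0, 10, 0],
    [-12, 0, 10, 0],
    [-12, 0, 10, 0]
  ]
}}

```text
time: 31.63
ee_pos: [0.4517, -0.0326, 0.2112]
tcp_rot: [-179.9, -0.0, 92.2]
wrist_force: [1.0, 0.3, -0.9]
opening: 0.0003
grasp_force: 0.0
```

Run:
```python
from h import *
s=camera("scene");cv2.imwrite("pics/e1.png",s[:,:,::-1]);o=get_obs();print(o["ee_pos"],o["wrist_force"])
g=cv2.cvtColor(s,cv2.COLOR_RGB2GRAY)
# cabinet front right edge zone: shut door hides the opening; any dark gap at right jamb shows as ajar
np.set_printoptions(linewidth=300,threshold=9999)
print(g[150:235:6,228:336:4])
c=get_calibration("scene");K=np.array([[c["fx"],0,c["cx"]],[0,c["fy"],c["cy"]],[0,0,1]])
for th in(0,.06,.1):
    H=np.array([.595,.133]);a=.038-np.pi/2-th;b=.038+np.pi-th
    p=[[*(H+.247*np.array([np.cos(a),np.sin(a)])+.017*np.array([np.cos(b),np.sin(b)])),z] for z in(.192,.008)]
    print(th,cv2.projectPoints(np.array(p),np.array(c["rvec"]),np.array(c["tvec"]),K,np.array([c["k1"],0,0,0]))[0].reshape(-1,2).round(1).tolist())
b0=cv2.imread("pics/scene0.png")
for n,(x,y,w,h) in dict(beaker=(350,215,28,30),petri=(148,185,25,20),vial=(182,165,14,20)).items():
    print(n,cv2.absdiff(b0,s[:,:,::-1])[y:y+h,x:x+w].max(2).mean())
```

```text
[ 0.45160632 -0.03260732  0.21117275] [-0.07900923  0.13704437 -0.29204509]
[[109  60 115 175 222 223 229 233  75  39  35  36  35 212 213 141 219 230 226 227 228 226 200 168 123 125 139]
 [ 67  58 138 206 231 229 232 201  74  34  35  35  30 231 169 182 234 207 152 230 227 227 226 226 226 223 216]
 [ 63  68 156 202 226 226 223  48  43  34  40  34 234 225 225 225 225 225 228 226 227 227 226 226 222 221 138]
 [ 66  60 160 180 179 175 174 174  44  34  35 121 228 204 181 172 214 228 225 224 223 223 224 222 222 134 123]
 [ 60  62 143 180 179 173 175 177 178  43  38 101 178 178 177 177 216 225 150 148 153 172 185 208 132 136 107]
 [ 55  54 123 180 180 162 170 175 176 116  56 161 178 178 179 177 179 173 161 160 163 161 155 167 137 136 124]
 [ 55  57  95 179 179 162 164 165 164 137 145 164 171 178 178 177 179 172 160 161 163 163 155 152 138 136  61]
 [ 71  66  83 179 180 160 163 164 166 167 165 160 162 165 168 167 167 164 160 162 163 160 143 143 139 138  58]
 [ 62  56  95 177 180 160 165 164 166 167 162 160 160 161 160 158 159 157 165 162 162 161 148 138 138 138  59]
 [ 57  56  60 178 177 162 163 163 166 165 166 166 164 155 163 160 159 159 159 162 117 162 159 140 138 125  37]
 [ 58  57  56 186 180 175 175 174 201 220 193 164 164 166 166 166 166 166 166 164 142 161 162 140 142  38  39]
 [ 74  59  63  58  61  55  45 112 172 178 176 177 177 181 220 221 182 165 164 154 147 162 163 141  40  36  41]
 [ 58  53  58  61  57  58  66  58  64  61  57  40  66 158 181 180 180 180 163 155 162 156 159  87  32  29  44]
 [ 65  62  55  55  63  62  68  63  58  60  64  58  55  60  58  55  40  50 125 166 163 160 164  32  35  31  47]
 [ 65  54  60  60  70  67  59  61  64  62  54  62  63  63  61  61  58  35  40  39  32  29  33  34  34  41  37]]
0 [[315.7, 180.0], [310.8, 232.4]]
0.06 [[313.4, 182.7], [308.7, 235.2]]
0.1 [[311.7, 184.4], [307.1, 237.1]]
beaker 1.7785714285714285
petri 8.778
vial 20.242857142857144
```

```bash
python3 -c "
from workcell import *
print(job_done())"
```

```text
the job is handed in; nothing more can be done
None
```

I handed the job in at about 32 s with the stand arm lying on the tray, the tray pushed against its stop and the door seated on its catch; the interface returned no verdict, the arm's position after the tray was pushed in wasn't measured, and that the vial and petri dish stayed put is inferred from my never going near them, since camera checks there were inconclusive.

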